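# Lift a painted plate off the drying rack and pack it into the kiln tray

## Task

Slide the steel lifter under the coral plate on the drying rack, lift the plate out on it and set it down on the blue mat, then draw the lifter out and lay it back down flat on the table. Then take the plate by its edges with the fingers, lift it into the kiln tray and push it square and flush into the corner between the two orange walls, its long side against the long orange wall. Do not drop or tip the plate, and leave the blue plate and the other things alone.

Things in the scene. Friction and masses are not known exactly. Their poses are not given: they have to be found in the camera images.
- coral_plate: coral rectangular plate with cream dots, 19 mm high, 0.17 kg: slab 64 mm (x) by 110 mm (y) by 9 mm on two foot bars 10 mm high, each 56 mm along x, 12 mm wide, centred at y = +-43 mm: a tunnel 74 mm wide and 10 mm high runs under it along x. Origin: centre of its underside (bottom of the feet); z up. A half turn about z counts the same
- blue_plate: the same kind of plate in blue with yellow dots, standing in the other bay of the rack; leave it alone
- lifter: steel lifter, 0.15 kg, lying flat: blade 54 mm wide, 3 mm thick, from x = -60 to +100 mm; over its rear a wooden handle bar 92 mm long (x = -66 to +26), 18 mm wide, from z = 33 to 59 mm, on two slim posts, the front one ending at x = +17; the blade ahead of it is free. x points to the free end, z up, origin on the blade's underside
- lifter_grip (a point): centre of the lifter's handle bar, 46 mm above the blade's underside, at x = -20 mm of the lifter; take it here across the 18 mm width
- lifter_tip (a point): middle of the front edge of the lifter's blade, at x = +100 mm of the lifter
- rack: fixed pale-wood drying rack 92 mm (x) by 276 mm (y): floor 4 mm thick, walls 8 mm thick and 34 mm high: back (+x, inner face at x = 38 mm) and sides at y = -134, 0, +134 mm. Two bays 126 mm wide, open at the front (-x). In each stands a plate, its x along the rack's, some 7 mm from the back wall: too close for a finger. Origin: centre of its underside
- mat: fixed blue mat 150 mm (x) by 170 mm (y), 3 mm thick, flat on the table. Origin: centre of its underside
- tray: fixed kiln tray 186 mm (x) by 236 mm (y) outside; grey floor 5 mm thick, walls 8 mm thick, tops at 35 mm; inside 170 by 220 mm. The long wall at +x and the short wall at +y are orange, the other two grey. Origin: centre of its underside
- tray_corner (a point): the inner corner between the two orange walls, on the tray's floor, axes as the tray's: the room for the plate lies towards its -x and -y. Flush, the plate's centre is at x = -32 mm, y = -55 mm here
- pink_bottle: pink paint bottle with white cap, 40 mm diameter, 117 mm tall; bystander, origin at the centre of its underside
- green_bottle: green paint bottle with white cap, 40 mm diameter, 117 mm tall; bystander, origin at the centre of its underside
- sponge: round yellow sponge, 80 mm diameter, 28 mm high; bystander, origin at the centre of its underside
- tumbler: empty clear glass tumbler, 72 mm diameter, 90 mm tall; bystander, origin at the centre of its underside
- palette: white paint palette with six colours, 90 x 150 x 9 mm; bystander, origin at the centre of its underside
- paintbrush: flat glaze brush with blue handle, 180 mm long; bystander, origin at the middle of its length on the table
- mug: cream mug, 80 mm diameter, 85 mm tall, handle at its +y; bystander, origin at the centre of its underside
There are look-alikes about, which are no part of the job. Leave any green or turquoise look-alike of the coral_plate alone. Leave any red look-alike of the lifter alone.

How it is judged:
By the outcome, as a careful person would: the job done as asked, in the order asked, and still so for the second after the job is handed in, with the robot touching nothing.
It also fails if it takes over 72 s, if anything falls off the work surface, if the arm or the gripper's body presses on something with over 40 N, if the wrist force passes 120 N, or if a joint passes its speed limit or range.

## Robot

A 6-joint arm with a two-finger parallel gripper is mounted at the origin on the work surface. World frame = base frame: x ahead of the robot, y to its left, z up, the work surface at z = 0. Lengths are in m, angles in rad, forces in N, time in s.
With the tool pointing down it reaches from about 0.375 to 0.75 m from the base axis. Payload 9 kg.
Tool frame: the origin (TCP) lies midway between the tips of the shut fingers; the grasp point (between the pads) lies 19 mm behind it; z points along the fingers, y is the line along which they close (so a half turn about z gives the same grasp; the last joint's range is limited). The gripper opens to 85 mm and grips with 20 to 120 N. Pads are 22 mm wide; open, the fingers measure 114 mm over their backs; the gripper's body (76 mm by 85 mm) begins 54 mm behind the grasp point. The pads swing forward as they close: fully open they stand 13 mm farther back than shut.
Start: joints at [0.95, 0.104, 0.097, 1.564, 0, 1.353], TCP at [0.235, 0.552, 0.231] pointing down, gripper open.
Joint ranges: [-2.99, 2.99], [-0.84, 1.86], [-1.1, 1.16], [-1.84, 2.11], [-1.51, 1.56], [-3.14, 3.14]. Speed limits (rad/s): [2.22, 2.22, 2.57, 3.14, 3.14, 3.14].

## Interface

Orientations are given as a rotation vector (axis times angle).
In Python, from cell import arm gives the robot as it stands. The module is installed in compiled form; this text tells all that it offers. Calls block until the motion is done:
- arm.reach(position, orientation): joint-space move of the TCP to a pose.
- arm.movel(position, ori=None, feed=0.15): straight line of the TCP; ori=None keeps the orientation; feed is the mean speed in m/s.
- arm.movej(angles): joint-space move.
- arm.move_gripper(opening, grip_force=None): finger opening in m; grip_force is the grip in N (None keeps the last); returns when the fingers have stopped.
- arm.hold(seconds).
- arm.ik(position, orientation): joint angles nearest the present ones, or None.
- arm.get_obs(): the state.
- arm.get_image(name): name is "scene" or "side" or "wrist"; returns the picture (384x512x3 uint8, blue, green, red); there is no depth.
- arm.camera_params(name): a dict with "fov_y" (degrees; the focal length in pixels is half the picture's height over the tangent of half this angle, whatever the lens; pixels are square), "cx", "cy" (the principal point, pixels), "k1" (the pictures are not rectified: a ray, as slopes to the right and down, at radius r is drawn at 1 + k1 r^2 times it, then the intrinsics apply), "R" (3x3) and "t" (3): a world point X has camera coordinates R X + t; the wrist camera has in their place "hand_eye" (4x4, takes a point from camera to tool coordinates, whose origin is the TCP and whose axes are the flange's). Camera axes: x right, y down, z forward; pixel columns grow to the right and rows downward; lengths in m; the calibration is good to about 2 mm. A picture is of the moment at which its call begins: read the wrist's pose just before it. camera_params takes no time and is no camera call.
A pose or a line that the arm cannot do raises arm.Unreachable and nothing moves.
- arm.close_job(): hands the job in; it is judged then, once.
The state is a dict: "t": time; "joint_positions": joint angles; "dq": joint speeds; "tau": joint torques, N m; "tcp_pos": TCP position; "orientation": TCP orientation; "wrist_force": force on the tool from outside, world axes, zero at the start; "wrist_torque": the same for the moment, N m; "grip_width": finger opening in m; "grasp_force": force on a finger pad.
Only numpy, scipy, OpenCV 4.12 (cv2) and the standard library are available. Lean on these libraries where they do the work, as an engineer would, in place of code of your own. Each camera call takes 0.05 s, during which the arm holds its last target. There are 200 camera calls.

## Working session

There is one attempt and no reset: what is moved stays moved. The work goes in short steps, each a Python script; the robot and the scene stay as the last script left them, time stands still between calls to the robot, and variables do not carry over. Pictures are saved under pics/ and viewed, at most 10 in all, crops included, and the job is handed in when it is done.

```bash
mkdir -p pics; python3 - <<'E'
from cell import arm
import cv2,numpy as np
a=arm.get_image("scene");b=arm.get_image("side")
cv2.imwrite("pics/scene.png",a);cv2.imwrite("pics/side.png",b);cv2.imwrite("pics/wrist0.png",arm.get_image("wrist"))
for n in("scene","side","wrist"):print(n,{k:np.round(v,4).tolist() for k,v in arm.camera_params(n).items() if not isinstance(v,str)})
print(arm.get_obs())
E
```

```text
scene {'fov_y': 56.2962, 'cx': 259.5102, 'cy': 191.8022, 'k1': -0.0886, 'R': [[-0.3329, 0.9429, -0.0094], [0.7393, 0.2548, -0.6233], [-0.5853, -0.2144, -0.782]], 't': [0.0501, -0.3505, 1.3444]}
side {'fov_y': 49.9294, 'cx': 250.4155, 'cy': 192.6951, 'k1': -0.1, 'R': [[0.7643, -0.6447, 0.0163], [-0.4767, -0.5818, -0.659], [0.4343, 0.4959, -0.752]], 't': [-0.2939, 0.3282, 1.056]}
wrist {'fov_y': 70.6136, 'cx': 258.0089, 'cy': 190.6865, 'k1': -0.0496, 'hand_eye': [[-0.0003, -0.9552, -0.2961, 0.0759], [1.0, -0.0005, 0.0006, -0.0001], [-0.0007, -0.2961, 0.9552, -0.142], [0.0, 0.0, 0.0, 1.0]]}
{'t': 0.15, 'joint_positions': array([9.50261439e-01, 1.04545133e-01, 9.66938447e-02, 1.56387606e+00,
       1.76649528e-06, 1.35313515e+00]), 'dq': array([ 0.0009108 , -0.00087208,  0.00075188, -0.00155229, -0.00083368,
        0.00178864]), 'tau': array([ 3.98551943e-03, -5.57358098e+01,  5.04004884e+01,  1.26305118e-02,
       -2.95815125e-04, -1.73371052e-05]), 'tcp_pos': array([0.23507381, 0.55178897, 0.23073618]), 'orientation': array([-6.28485319e-01, -3.07769692e+00,  1.33458742e-03]), 'wrist_force': array([-0.11643367,  0.11763961,  0.77235238]), 'wrist_torque': array([0.01674411, 0.04870863, 0.03618783]), 'grasp_force': 0.0, 'grip_width': 0.08544980181907655}
```

View pics/scene.png

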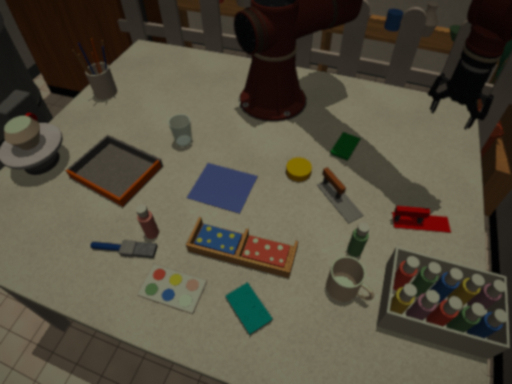

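View pics/side.png

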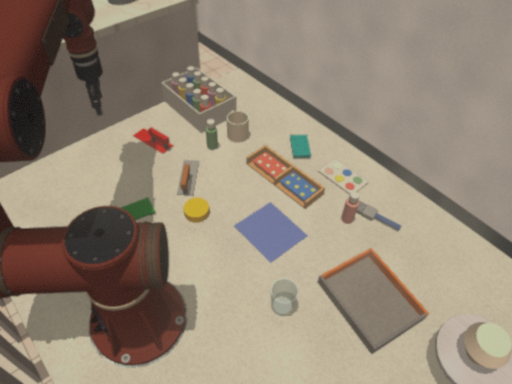

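The scene view shows the coral plate at about (268,250) in the rack's right bay and the blue plate at (217,238). The steel lifter with the wooden handle is at (340,195), and the mat, tray and bystanders are all visible. The candidates are:
- **Plate:** coral with cream dots at (268,250). The teal one at (249,308) and the green one at (345,146) are look-alikes.
- **Lifter:** steel with wood at (340,195). The red one at (420,218) is a look-alike.

I'll confirm both in one crop.

```bash
cat > h.py <<'E'
from cell import arm
import cv2,numpy as np
from scipy.spatial.transform import Rotation as Rn
def cam(n,obs=None):
    p=arm.camera_params(n);f=192/np.tan(np.radians(p["fov_y"])/2)
    K=np.array([[f,0,p["cx"]],[0,f,p["cy"]],[0,0,1]]);d=np.array([p["k1"],0,0,0.])
    if n=="wrist":
        T=np.eye(4);T[:3,:3]=Rn.from_rotvec(obs["orientation"]).as_matrix();T[:3,3]=obs["tcp_pos"]
        M=np.linalg.inv(T@np.array(p["hand_eye"]));return K,d,M[:3,:3],M[:3,3]
    return K,d,np.array(p["R"]),np.array(p["t"])
def onplane(c,px,z):
    K,d,R,t=c
    u=cv2.undistortPoints(np.float64(px).reshape(-1,1,2),K,d).reshape(-1,2)
    D=np.c_[u,np.ones(len(u))]@R; C=-R.T@t
    return C+D*((z-C[2])/D[:,2])[:,None]
def proj(c,X):
    K,d,R,t=c
    return cv2.projectPoints(np.float64(X).reshape(-1,1,3),R,t,K,d)[0].reshape(-1,2)
def blobs(img,lo,hi,amin=30,close=0):
    m=cv2.inRange(cv2.cvtColor(img,cv2.COLOR_BGR2HSV),lo,hi)
    if close:m=cv2.morphologyEx(m,cv2.MORPH_CLOSE,np.ones((close,close)))
    cs=[c for c in cv2.findContours(m,cv2.RETR_EXTERNAL,cv2.CHAIN_APPROX_NONE)[0] if cv2.contourArea(c)>amin]
    return sorted(cs,key=cv2.contourArea,reverse=True)
def frame(yaw,tilt=None):
    # tool down, tool y (closing line) at world angle yaw
    y=np.array([np.cos(yaw),np.sin(yaw),0]);z=np.array([0,0,-1.]);return Rn.from_matrix(np.c_[np.cross(y,z),y,z]).as_rotvec()
def shot(n,name=None):
    o=arm.get_obs();im=arm.get_image(n)
    if name:cv2.imwrite(f"pics/{name}.png",im)
    return im,cam(n,o)
E
python3 - <<'E'
from h import *
s=cv2.imread("pics/scene.png");d=cv2.imread("pics/side.png")
a=cv2.resize(s[150:280,175:375],(800,520),interpolation=cv2.INTER_CUBIC);cv2.imwrite("pics/crop.png",a)
hs=cv2.cvtColor(s,cv2.COLOR_BGR2HSV);hd=cv2.cvtColor(d,cv2.COLOR_BGR2HSV)
for q in[(268,250),(217,238),(222,187),(90,186),(333,180),(345,205),(292,268),(350,230),(115,170)]:print(q,hs[q[1],q[0]])
cs,cd=cam("scene"),cam("side")
P={"mat":(222,187),"rackFL":(198,221),"rackBL":(188,247),"rackBR":(291,272),"rackFR":(296,243),"lift_h":(333,181),"tipL":(345,220),"tipR":(361,214),"bottleg":(357,250),"mug":(345,290),"pink":(151,236),"trayTop":(108,138),"trayR":(160,162),"trayB":(124,202),"trayL":(69,174),"tumb":(182,147),"sponge":(299,172)}
for k,v in P.items():print(k,onplane(cs,v,.03 if k.startswith(("rack","tray")) else .046 if k=="lift_h" else 0)[0].round(3))
E
```

```text
(268, 250) [  7 165 124]
(217, 238) [105 144  94]
(222, 187) [114 114  96]
(90, 186) [ 10 251  59]
(333, 180) [ 12 208  71]
(345, 205) [23 39 86]
(292, 268) [ 22  70 105]
(350, 230) [ 26  55 125]
(115, 170) [21 57 71]
mat [ 0.458 -0.011 -0.   ]
rackFL [ 0.611 -0.014  0.03 ]
rackBL [ 0.692 -0.003  0.03 ]
rackBR [0.672 0.266 0.03 ]
rackFR [0.59  0.255 0.03 ]
lift_h [0.367 0.301 0.046]
tipL [0.456 0.362 0.   ]
tipR [0.421 0.401 0.   ]
bottleg [0.541 0.411 0.   ]
mug [0.661 0.403 0.   ]
pink [ 0.682 -0.128  0.   ]
trayTop [ 0.41  -0.445  0.03 ]
trayR [ 0.451 -0.221  0.03 ]
trayB [ 0.622 -0.243  0.03 ]
trayL [ 0.587 -0.469  0.03 ]
tumb [ 0.343 -0.206  0.   ]
sponge [0.325 0.192 0.   ]
```

View pics/crop.png

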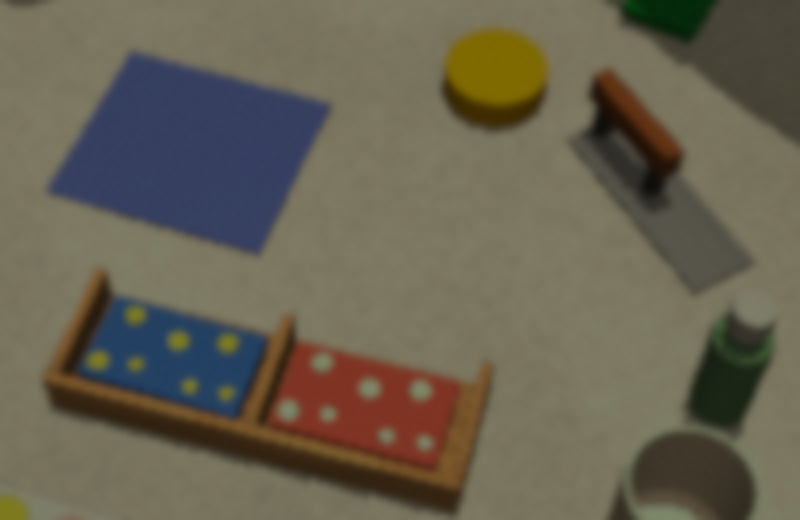

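The crop confirms the coral plate with cream dots in the open-front bay and the steel lifter with the wooden handle. I'll move above the lifter and look with the wrist camera.

```bash
python3 - <<'E'
from h import *
psi=np.radians(48+180)
arm.reach([.39,.325,.22],frame(psi-np.pi/2))
im,c=shot("wrist","w1");o=arm.get_obs();print(o["t"],o["joint_positions"].round(2))
cv2.imwrite("pics/w1b.png",cv2.convertScaleAbs(cv2.resize(im,(768,576)),alpha=1.6))
E
```

```text
1.75 [ 0.44 -0.18 -0.2   1.55  0.   -0.4 ]
```

View pics/w1b.png

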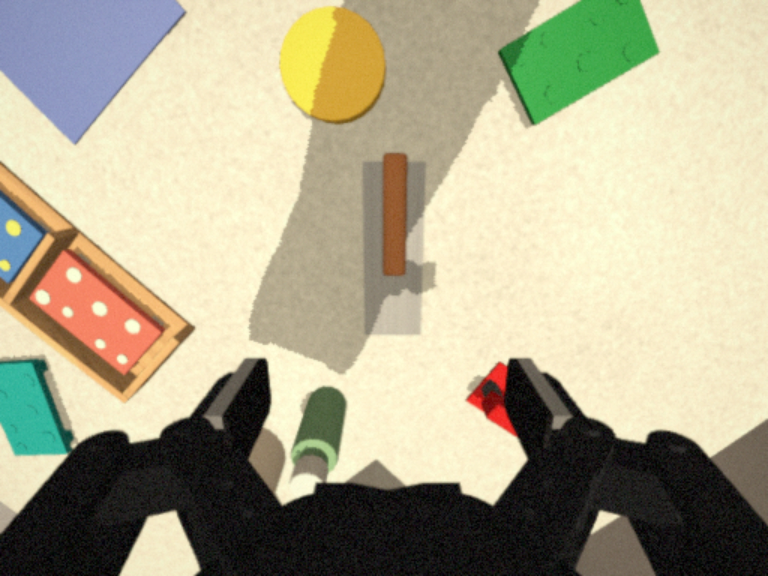

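The wrist view shows the lifter clearly: the handle spans (395,153) to (395,275) and the blade's front edge runs (365,333) to (420,335) in this 1.5x picture. The coral plate is at (98,310). I'll compute positions and grasp.

```bash
cat >> h.py <<'E'
def rect(c,cnt,z):
    p=onplane(c,cnt.reshape(-1,2).astype(float)+0.0,z)[:,:2]
    (x,y),(w,h),a=cv2.minAreaRect(p.astype(np.float32)*1000)
    return np.array([x,y])/1000,(w,h),a
E
python3 - <<'E'
from h import *
psi=np.radians(228);im=cv2.imread("pics/w1.png");c=cam("wrist",arm.get_obs())
b=onplane(c,np.array([(364.5,334),(421,335),(425.5,162),(363,162)])/1.5,.003)[:,:2]
print("blade",b.round(4).tolist())
f=(b[0]+b[1])/2;r=(b[2]+b[3])/2;print("len",np.linalg.norm(f-r),"yaw",np.degrees(np.arctan2(*(f-r)[::-1])))
for n,lo,hi,z,cl in(("handle",(5,120,40),(15,255,255),.059,3),("coral",(0,90,60),(9,255,255),.023,9)):
    for k in blobs(im,lo,hi,200,cl)[:3]:print(n,cv2.boundingRect(k),rect(c,k,z))
E
```

```text
blade [[0.462, 0.3737], [0.4224, 0.4108], [0.3156, 0.2923], [0.355, 0.2568]]
len 0.15900348433776104 yaw 47.75723694580286
handle (8, 151, 104, 109) (array([0.59520911, 0.1929059 ]), (95.81561279296875, 121.88143157958984), 2.2666103839874268)
handle (255, 102, 16, 82) (array([0.36162268, 0.30266855]), (89.96661376953125, 16.6628475189209), 47.00530242919922)
coral (19, 166, 91, 84) (array([0.62528534, 0.18780042]), (70.25100708007812, 110.72853088378906), 2.641103982925415)
coral (311, 241, 34, 50) (array([0.41536371, 0.5021485 ]), (85.43645477294922, 42.49485778808594), 60.28742980957031)
```

```bash
python3 - <<'E'
from h import *
R=frame(np.radians(47.5+90));g=np.array([.3614,.3032])
arm.move_gripper(.05)
arm.reach([*g,.12],R);arm.movel([*g,.027],R,feed=.1)
arm.move_gripper(0.0,grip_force=110)
o=arm.get_obs();print(o["t"],o["grip_width"],o["grasp_force"],o["wrist_force"])
arm.movel([*g,.13],R,feed=.15)
# standoff in front of bay
arm.reach([.455,.178,.16],frame(np.radians(3.5+90)))
o=arm.get_obs();print(o["t"],o["joint_positions"].round(2),o["tcp_pos"],o["grip_width"])
im,c=shot("wrist","w2")
cv2.imwrite("pics/w2b.png",cv2.convertScaleAbs(cv2.resize(im,(768,576)),alpha=1.6))
E
```

```text
4.1833 0.016697833982027666 107.51182079315186 [ 0.62730669 -0.98906679  6.33550831]
5.7 [ 0.1  -0.24 -0.37  1.45  0.    0.04] [0.45449231 0.17768382 0.15890413] 0.016582192003486138
```

View pics/w2b.png

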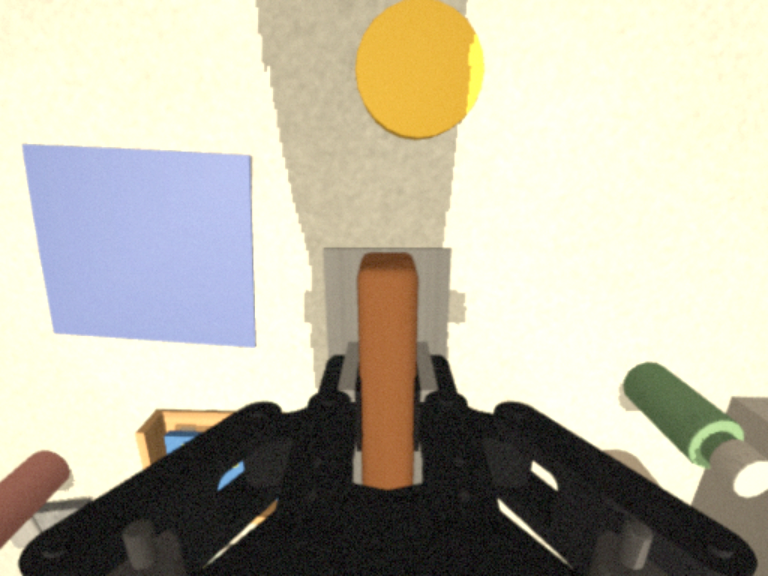

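The wrist view shows the bar gripped straight and centred at (388,370), and the mat at (140,245). The camera looks back toward the base, so the rack is hidden. I'll refine the plate, mat and tray from the fixed views taken at the start.

```bash
python3 - <<'E'
from h import *
for n in("scene","side"):
    im=cv2.imread(f"pics/{n}.png");c=cam(n)
    hi=blobs(im,(0,110,70),(9,255,255),100,7)
    for k in hi[:6]:
        x=cv2.boundingRect(k);r=rect(c,k,.023)
        if abs(r[0][0]-.63)<.05 and abs(r[0][1]-.19)<.05:
            p=cv2.approxPolyDP(cv2.convexHull(k),3,True).reshape(-1,2);print(n,"coral",x,r[0].round(4),np.round(r[1:],1) if 0 else r[1:]);print(p.tolist(),onplane(c,p,.023)[:,:2].round(4).tolist())
    for k in blobs(im,(108,70,50),(120,255,255),1000,5)[:2]:
        p=cv2.approxPolyDP(cv2.convexHull(k),4,True).reshape(-1,2);print(n,"mat",rect(c,k,.003))
    ks=blobs(im,(3,150,40),(16,255,255),60,3)
    for k in ks[:6]:print(n,"orange",cv2.boundingRect(k),rect(c,k,.035))
im=cv2.imread("pics/side.png");cv2.imwrite("pics/trayc.png",cv2.resize(im[225:365,230:440],(800,533),interpolation=cv2.INTER_CUBIC))
s=arm.get_image("side");cv2.imwrite("pics/side2.png",s)
a=cv2.resize(s[120:290,140:350],(741,600),interpolation=cv2.INTER_CUBIC);cv2.imwrite("pics/side2c.png",a)
E
```

```text
scene coral (242, 236, 47, 31) [0.6322 0.1862] ((64.78215026855469, 111.29679870605469), 2.8217060565948486)
[[248, 237], [288, 245], [283, 266], [243, 256]] [[0.6093, 0.1301], [0.5981, 0.2363], [0.6596, 0.2418], [0.6661, 0.1378]]
scene mat (array([ 0.45806204, -0.00947768]), (164.7355194091797, 143.9677276611328), 89.69635772705078)
scene orange (188, 222, 109, 55) (array([0.64744653, 0.12501656]), (98.2069091796875, 270.9899597167969), 3.717681407928467)
scene orange (484, 120, 28, 95) (array([0.1085015 , 0.78934497]), (79.29426574707031, 460.2559814453125), 82.99803161621094)
scene orange (66, 160, 95, 46) (array([ 0.5237619 , -0.34559039]), (254.94105529785156, 188.1966094970703), 80.07038879394531)
scene orange (419, 27, 34, 26) (array([-0.64381848,  0.58130988]), (133.48777770996094, 250.74916076660156), 80.83031463623047)
scene orange (366, 15, 31, 28) (array([-0.64596063,  0.32526599]), (240.35150146484375, 137.14706420898438), 1.5359200239181519)
scene orange (427, 301, 32, 24) (array([0.66959924, 0.627521  ]), (43.77408981323242, 70.07191467285156), 57.86336135864258)
side coral (253, 152, 34, 26) [0.6292 0.1918] ((70.8910903930664, 108.37628173828125), 2.266964912414551)
[[253, 159], [266, 152], [286, 167], [273, 177]] [[0.602, 0.2445], [0.6603, 0.2426], [0.6638, 0.1442], [0.5981, 0.1375]]
side orange (0, 0, 56, 148) (array([0.27413544, 1.49585266]), (1405.390869140625, 310.6483154296875), 73.85782623291016)
side orange (2, 235, 99, 58) (array([-0.10785832,  0.28966479]), (187.43455505371094, 292.62530517578125), 58.7816047668457)
side orange (146, 128, 22, 25) (array([0.39221976, 0.52902448]), (65.98588562011719, 128.18675231933594), 11.106987953186035)
side orange (374, 253, 53, 60) (array([ 0.59332697, -0.37648715]), (210.275390625, 7.641838550567627), 79.38449096679688)
```

View pics/side2c.png

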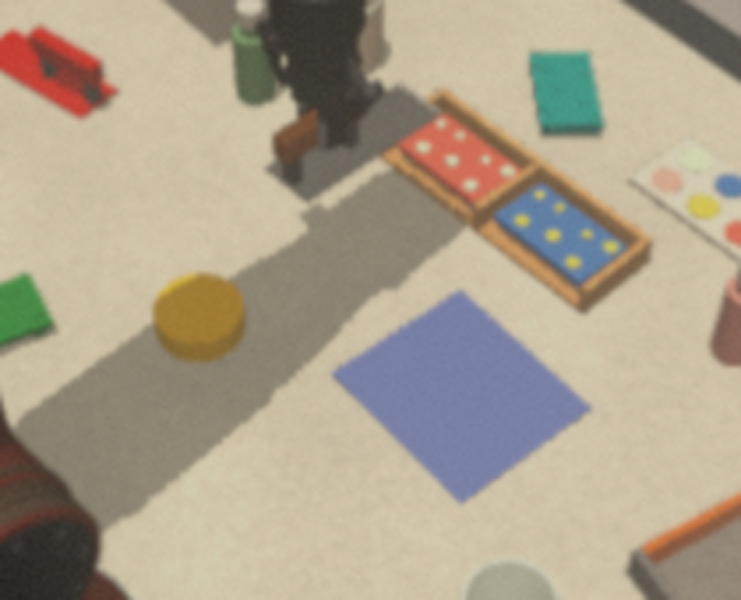

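The side view shows the lifter held level in front of the rack, with the coral bay open towards it at (460,155). Next I'll insert it with force monitoring.

```bash
cat >> h.py <<'E'
def guarded(p0,p1,R,step,lim,feed=.1,axis=None):
    p0,p1=np.array(p0),np.array(p1);n=max(1,int(np.ceil(np.linalg.norm(p1-p0)/step)));f0=np.array(arm.get_obs()["wrist_force"])
    for i in range(1,n+1):
        arm.movel(p0+(p1-p0)*i/n,R,feed=feed);df=np.array(arm.get_obs()["wrist_force"])-f0
        if np.linalg.norm(df if axis is None else df*axis)>lim:return False,p0+(p1-p0)*i/n,df
    return True,p1,df
E
python3 - <<'E'
from h import *
yaw=np.radians(3.3);R=frame(yaw+np.pi/2);u=np.array([np.cos(yaw),np.sin(yaw),0])
C=np.array([.630,.188,0]);g=C-.088*u;zc=np.array([0,0,.0345])
st=g-.095*u
arm.movel(st+[0,0,.08],R,feed=.2);arm.movel(st+zc,R,feed=.12)
o=arm.get_obs();print(o["t"],o["tcp_pos"]);dz=.0345-o["tcp_pos"][2];zc[2]+=dz;print("dz",dz)
s=arm.get_image("scene")
ok=guarded(st+zc,g+zc,R,.019,6,.12,np.array([1,1,1]));print(ok)
o=arm.get_obs();print(o["t"],o["tcp_pos"],o["wrist_force"],o["grip_width"])
t=arm.get_image("side");s2=arm.get_image("scene")
z=lambda i,x0,y0:cv2.resize(i[y0:y0+120,x0:x0+160],(400,300),interpolation=cv2.INTER_CUBIC)
cv2.imwrite("pics/ins.png",cv2.convertScaleAbs(np.vstack([np.hstack([z(s,190,180),z(s2,190,180)]),np.hstack([z(t,180,110),z(t,230,110)])]),alpha=1.4))
E
```

```text
6.875 [0.44786047 0.17754583 0.03544291]
dz -0.0009429130324545565
(True, array([0.54214592, 0.18293437, 0.03355709]), array([-1.43872884, -0.70950176, -0.83600981]))
8.4667 [0.54145288 0.18293078 0.03343562] [-0.64983495 -0.40119223 -1.18028544] 0.016339058217432378
```

View pics/ins.png

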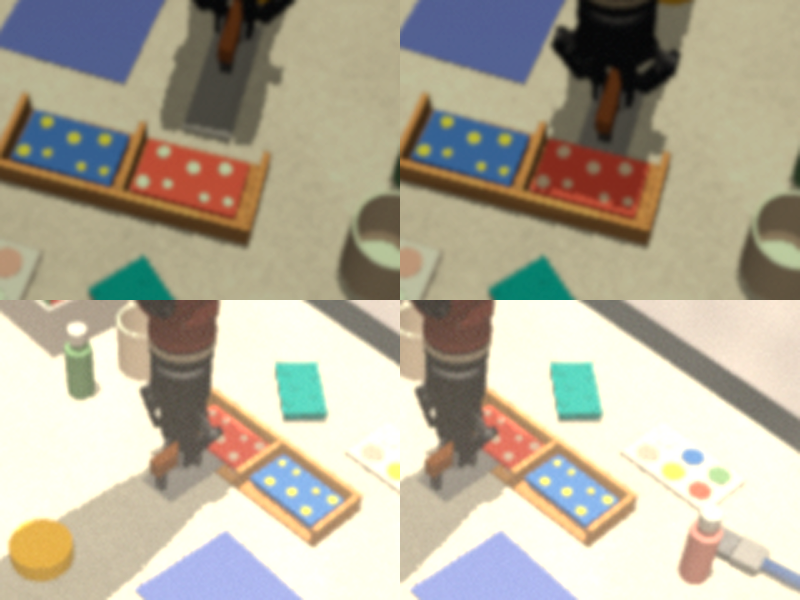

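The blade is under the coral plate, and the plate hasn't moved. I'll lift slowly.

```bash
python3 - <<'E'
from h import *
yaw=np.radians(3.3);R=frame(yaw+np.pi/2);u=np.array([np.cos(yaw),np.sin(yaw),0])
p=np.array([.630,.188,0])-.088*u+[0,0,.0336]
f0=np.array(arm.get_obs()["wrist_force"])
arm.movel(p+[0,0,.02],R,feed=.03);arm.movel(p+[0,0,.07],R,feed=.06);arm.hold(.2)
o=arm.get_obs();print(o["t"],o["tcp_pos"],o["wrist_force"]-f0,o["wrist_torque"],o["grip_width"])
t=arm.get_image("side");s2=arm.get_image("scene")
z=lambda i,x0,y0:cv2.resize(i[y0:y0+120,x0:x0+160],(400,300),interpolation=cv2.INTER_CUBIC)
cv2.imwrite("pics/lift.png",cv2.convertScaleAbs(np.hstack([z(s2,190,180),z(t,200,110)]),alpha=1.4))
cs,cd=cam("scene"),cam("side")
for c,i in((cs,s2),(cd,t)):
    for k in blobs(i,(0,110,50),(9,255,255),100,7)[:4]:
        r=rect(c,k,.014+9e-3+.066)
        if abs(r[0][0]-.63)<.06 and abs(r[0][1]-.19)<.06:print(cv2.boundingRect(k),r)
E
```

```text
10.5667 [0.54187478 0.18290638 0.10315249] [ 1.1277541  -0.3236664  -1.75740688] [ 0.01480251  0.1851831  -0.01577174] 0.01647482489332898
(240, 222, 51, 34) (array([0.63440802, 0.18681064]), (69.64212799072266, 112.40654754638672), 2.437424421310425)
(262, 139, 27, 26) (array([0.6272171 , 0.18599167]), (65.99812316894531, 114.02490997314453), 2.381186008453369)
```

View pics/lift.png

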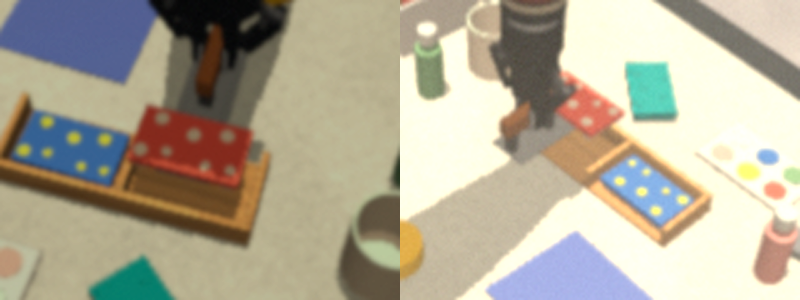

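The plate sits level on the lifter and clear of the rack, and the force change of −1.76 N matches its weight. I'll carry it to the mat, then withdraw the lifter.

```bash
python3 - <<'E'
from h import *
yaw=np.radians(3.3);R=frame(yaw+np.pi/2);u=np.array([np.cos(yaw),np.sin(yaw),0])
p=np.array(arm.get_obs()["tcp_pos"])
arm.movel(p-.05*u+[0,0,.03],R,feed=.08)
R2=frame(0.0);g=np.array([.460,.079,0])
arm.movel(g+[0,.03,.125],R2,feed=.045)
arm.movel(g+[0,0,.06],R2,feed=.08)
f0=arm.get_obs()
arm.movel(g+[0,0,.0325],R2,feed=.03);arm.hold(.15)
o=arm.get_obs();print(f0["t"],o["t"],o["tcp_pos"],o["joint_positions"].round(2),o["wrist_force"]-f0["wrist_force"])
arm.movel([*g[:2],.0332],R2,feed=.05)
i=guarded(g+[0,0,.0332],g+[0,.11,.0332],R2,.02,5,.08);print(i)
arm.movel(g+[0,.112,.11],R2,feed=.15)
s=arm.get_image("scene");t=arm.get_image("side")
for n,im in(("scene",s),("side",t)):
    c=cam(n)
    for k in blobs(im,(0,110,50),(9,255,255),100,7)[:4]:
        r=rect(c,k,.022)
        if abs(r[0][0]-.46)<.06 and abs(r[0][1])<.08:print(n,r)
z=lambda i,x0,y0:cv2.resize(i[y0:y0+120,x0:x0+160],(400,300),interpolation=cv2.INTER_CUBIC)
cv2.imwrite("pics/mat.png",cv2.convertScaleAbs(np.hstack([z(s,170,130),z(t,180,150)]),alpha=1.4))
print(arm.get_obs()["t"])
E
```

```text
14.475 15.6917 [0.4601858  0.07897494 0.03272734] [-0.11 -0.25 -0.6   1.22 -0.    1.46] [-0.05811783 -0.503039    1.58619821]
(True, array([0.46  , 0.189 , 0.0332]), array([ 0.53112731, -1.02164369,  0.20713086]))
scene (array([ 0.46508508, -0.00743537]), (62.71173858642578, 111.29469299316406), 89.53853607177734)
side (array([ 0.45874213, -0.00838951]), (63.5406608581543, 108.80518341064453), 89.04986572265625)
19.0
```

View pics/mat.png

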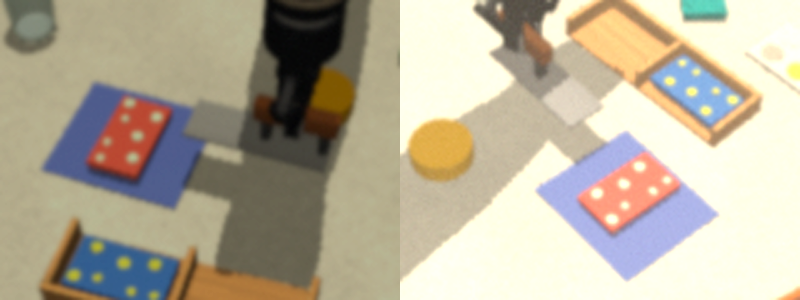

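The plate stands square on the mat and the lifter is clear of it. Next I'll lay the lifter back, then look at the plate and tray with the wrist camera on the way.

```bash
python3 - <<'E'
from h import *
R=frame(np.radians(137.5));g=np.array([.3614,.3032])
arm.reach([*g,.12],R);arm.movel([*g,.045],R,feed=.12);f0=arm.get_obs()["wrist_force"]
arm.movel([*g,.0272],R,feed=.04);arm.hold(.1);o=arm.get_obs();print(o["t"],o["tcp_pos"],o["wrist_force"]-f0)
arm.move_gripper(.05);arm.movel([*g,.12],R,feed=.15)
# tray look, tool x towards base (camera at tool +x)
arm.move_gripper(.085)
arm.reach([.535,-.17,.26],frame(np.radians(81-90)))
arm.hold(.1);im,c=shot("wrist","w3");o=arm.get_obs();print(o["t"],o["joint_positions"].round(2),o["tcp_pos"],o["orientation"])
np.save("w3.npy",{k:o[k] for k in("tcp_pos","orientation")},allow_pickle=True)
cv2.imwrite("pics/w3b.png",cv2.convertScaleAbs(cv2.resize(im,(768,576)),alpha=1.5))
E
```

```text
22.3 [0.36147259 0.30311656 0.02761414] [-2.99377887 -3.0300214   9.12289371]
25.9667 [-0.54 -0.01  0.04  1.61  0.    1.19] [ 0.53509008 -0.16920865  0.25989766] [-2.38709709e+00 -2.04211513e+00  2.24693391e-05]
```

View pics/w3b.png

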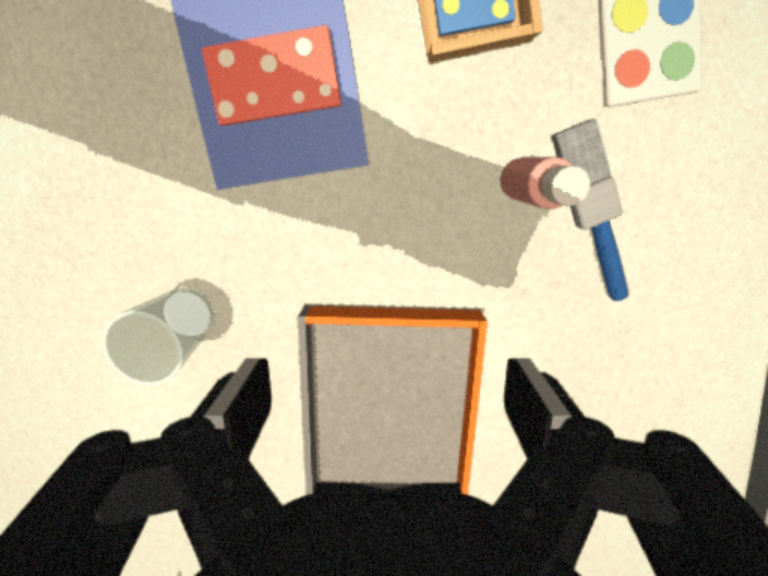

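The wrist view shows the tray's orange walls at right (475,400) and top (393,318) in the 1.5x picture, and the plate on the mat at (272,75). I'll fit lines to the wall edges.

```bash
python3 - <<'E'
from h import *
im=cv2.imread("pics/w3.png");c=cam("wrist",np.load("w3.npy",allow_pickle=True).item())
m=cv2.inRange(cv2.cvtColor(im,cv2.COLOR_BGR2HSV),(5,150,60),(20,255,255))
m[:200]=0;m[:,:200]=0;m[:,330:]=0
def fit(px,z,n):
    p=onplane(c,px,z)[:,:2].astype(np.float32);v=cv2.fitLine(p,cv2.DIST_HUBER,0,.001,.001).ravel()
    d=v[:2]*(1 if v[1]>abs(v[0])*.99 or v[0]>.7 else -1);print(n,v[2:].round(4),"dir deg",np.degrees(np.arctan2(d[1],d[0])).round(2));return v[2:],d
r=range(230,318);L=[(np.where(m[y])[0].min()-.5,y) for y in r];Ro=[(np.where(m[y])[0].max()+.5,y) for y in r]
k=range(212,305);B=[(x,np.where(m[:,x])[0].max()+.5) for x in k];T=[(x,np.where(m[:,x])[0].min()-.5) for x in k]
a=fit(L,.005,"x-wall inner bottom");b=fit(Ro,.035,"x-wall outer top");e=fit(B,.035,"y-wall inner top");f=fit(T,0,"y-wall outer bottom")
def inter(l,q):
    s=np.linalg.solve(np.c_[l[1],-q[1]],q[0]-l[0]);return l[0]+s[0]*l[1]
print("corner",inter(a,e),"outer corner",inter(b,f))
for q in blobs(im,(0,110,60),(9,255,255),1000,7)[:2]:print("coral",rect(c,q,.022))
for n in("w1",):pass
E
```

```text
x-wall inner bottom [ 0.5907 -0.3771] dir deg 79.36
x-wall outer top [ 0.6001 -0.3578] dir deg 79.51
y-wall inner top [ 0.5228 -0.2455] dir deg -10.55
y-wall outer bottom [ 0.5298 -0.2414] dir deg -10.24
corner [ 0.6122546  -0.26214927] outer corner [ 0.61867476 -0.2574789 ]
coral (array([ 0.45953662, -0.00916059]), (63.825443267822266, 109.46212768554688), 89.3209228515625)
```

```bash
python3 - <<'E'
from h import *
P=np.array([.4605,-.0085]);R=frame(np.radians(89.3))
arm.reach([*P,.10],R);arm.movel([*P,.02],R,feed=.15)
print(guarded([*P,.02],[*P,.0005],R,.004,4,.05))
arm.move_gripper(.05,grip_force=40);o=arm.get_obs();zg=o["tcp_pos"][2];print(o["t"],o["tcp_pos"],o["grip_width"],o["grasp_force"])
f0=o["wrist_force"];arm.movel([*P,.04],R,feed=.05);arm.hold(.2)
o=arm.get_obs();print(o["grip_width"],o["grasp_force"],o["wrist_force"]-f0,o["tcp_pos"],zg)
arm.movel([*P,.11],R,feed=.15)
im,c=shot("side","held");print(arm.get_obs()["t"])
for k in blobs(im,(0,110,50),(9,255,255),60,7)[:4]:print(cv2.boundingRect(k),rect(c,k,.13)[0])
E
```

```text
(True, array([ 0.4605, -0.0085,  0.0005]), array([0.11177405, 1.62921872, 0.4779125 ]))
29.5667 [ 0.46070567 -0.00861664  0.00089349] 0.06300540458687008 44.621397256851196
0.06286137219049574 44.05217885971069 [ 1.72731527  0.3669045  -5.69834469] [ 0.4602432  -0.00842417  0.03966553] 0.0008934889095939778
31.375
(0, 26, 314, 338) [0.19449417 0.60031366]
(134, 128, 39, 25) [0.34405243 0.43599213]
(252, 193, 33, 27) [ 0.4496954  -0.00621235]
```

The plate is held. I'll carry it to the tray.

```bash
cat >> h.py <<'E'
ty=np.radians(-10.5);ex=np.array([np.cos(ty),np.sin(ty)]);ey=np.array([-np.sin(ty),np.cos(ty)]);CO=np.array([.611,-.263])
def tray(x,y):return CO+x*ex+y*ey
E
python3 - <<'E'
from h import *
R=frame(ty);q=tray(-.062,-.069)
arm.movel([*q,.11],R,feed=.12)
arm.movel([*q,.02],R,feed=.1);arm.hold(.1)
ok=guarded([*q,.02],[*q,.0015],R,.002,3,.03,np.array([0,0,1]));print(ok,arm.get_obs()["tcp_pos"])
arm.move_gripper(.074);o=arm.get_obs();print(o["t"],o["grip_width"])
arm.movel([*q,.09],R,feed=.15)
# move aside, look at plate
for n in("scene","side"):
    im,c=shot(n,"tr_"+n)
    for k in blobs(im,(0,130,50),(9,255,255),60,5)[:6]:
        r=rect(c,k,.024)
        if np.linalg.norm(r[0]-q)<.06:
            d=r[0]-CO;print(n,r,"in tray",(d@ex).round(4),(d@ey).round(4))
im,c=shot("wrist","tr_w")
for k in blobs(im,(0,130,50),(9,255,255),300,5)[:3]:print("wrist",cv2.boundingRect(k),rect(c,k,.024))
E
```

```text
(False, array([ 0.53746394, -0.31954599,  0.0015    ]), array([-4.93629133,  4.6387544 , 12.56013515])) [ 0.53755881 -0.31962273  0.00291281]
38.1167 0.07426383063467827
scene (array([ 0.5376673 , -0.31292224]), (118.51457977294922, 81.75995635986328), 78.41200256347656) in tray -0.063 -0.0625
side (array([ 0.53816309, -0.31763147]), (107.49234008789062, 64.15523529052734), 79.30176544189453) in tray -0.0617 -0.067
wrist (218, 134, 84, 128) (array([ 0.53792798, -0.31698816]), (108.5744857788086, 63.21406936645508), 79.50362396240234)
```

The plate stands in the tray, parallel to the walls, about 30 mm from the long orange wall and 12 mm from the short one. I'll push it home with force guards.

```bash
cat >> h.py <<'E'
def push(R,a,b,c,n,lim,z=.009):
    """approach a->b (tray xy), then 1 mm steps b->c till force along n exceeds lim"""
    a,b,c=(np.r_[tray(*v),z] for v in(a,b,c));arm.movel(a,R,feed=.1);arm.hold(.15)
    f0=np.array(arm.get_obs()["wrist_force"])[:2]@n;arm.movel(b,R,feed=.04)
    N=int(round(np.linalg.norm(c-b)/.001))
    for i in range(N+1):
        p=b+(c-b)*i/max(N,1);arm.movel(p,R,feed=.02);f=np.array(arm.get_obs()["wrist_force"])[:2]@n-f0
        if f<-lim:break
    o=arm.get_obs();d=o["tcp_pos"][:2]-CO;print("stop",i,f.round(2),(d@ex).round(4),(d@ey).round(4),o["t"])
    arm.movel(a,R,feed=.1)
E
python3 - <<'E'
from h import *
Rx=frame(ty+np.pi/2);Ry=frame(ty)
arm.reach([*tray(-.122,-.067),.09],Rx);arm.move_gripper(.05)
push(Rx,(-.122,-.067),(-.081,-.067),(-.066,-.067),ex,8)
arm.movel([*tray(-.122,-.067),.07],Rx,feed=.15)
arm.move_gripper(.02);arm.reach([*tray(-.036,-.155),.07],Ry)
push(Ry,(-.036,-.155),(-.036,-.127),(-.036,-.112),ey,8)
arm.movel([*tray(-.036,-.155),.07],Ry,feed=.15);print(arm.get_obs()["t"])
for n in("side",):
    im,c=shot(n,"p1_"+n)
    for k in blobs(im,(0,130,50),(9,255,255),60,5)[:6]:
        r=rect(c,k,.024)
        if np.linalg.norm(r[0]-tray(-.04,-.06))<.06:d=r[0]-CO;print(n,r,(d@ex).round(4),(d@ey).round(4))
E
```

```text
stop 8 -10.9 -0.0747 -0.067 45.3417
stop 8 -8.76 -0.036 -0.121 52.325
53.3917
side (array([ 0.57333191, -0.30897845]), (112.5466079711914, 69.18905639648438), 78.42124938964844) -0.0287 -0.0521
```

Both pushes stopped where flush contact was predicted, at −75 mm and −121 mm. I'll make one quick re-seat along x and a check.

```bash
python3 - <<'E'
from h import *
Rx=frame(ty+np.pi/2)
arm.reach([*tray(-.095,-.055),.07],Rx);arm.move_gripper(.05)
push(Rx,(-.095,-.055),(-.077,-.055),(-.070,-.055),ex,8)
arm.movel([*tray(-.11,-.055),.16],Rx,feed=.2);arm.hold(.1)
im,c=shot("wrist","fin");print(arm.get_obs()["t"])
for k in blobs(im,(0,130,50),(7,255,255),300,5)[:3]:
    r=rect(c,k,.024);d=r[0]-CO;print(cv2.boundingRect(k),r,(d@ex).round(4),(d@ey).round(4))
s,c=shot("side","fin_s");l=cv2.imread("pics/side.png")
# bystander check: changed pixels vs. first side picture
df=cv2.absdiff(cv2.GaussianBlur(s,(5,5),0),cv2.GaussianBlur(l,(5,5),0)).max(2)
for k in blobs(cv2.merge([df]*3),(0,0,40),(180,255,255),40):print("changed",cv2.boundingRect(k))
E
```

```text
stop 4 -10.12 -0.0747 -0.055 57.9417
59.3667
(209, 220, 98, 53) (array([ 0.56770837, -0.3100816 ]), (108.99597930908203, 66.75688171386719), 79.38883972167969) -0.034 -0.0542
changed (0, 0, 512, 384)
changed (42, 0, 470, 241)
changed (161, 132, 207, 121)
changed (364, 158, 59, 67)
changed (350, 213, 46, 51)
changed (354, 291, 65, 53)
changed (146, 223, 23, 67)
changed (61, 293, 69, 24)
changed (140, 0, 45, 12)
```

```bash
python3 -c "
from cell import arm
print(arm.close_job())"
```

```text
the job is handed in; nothing more can be done
None
```

I handed the job in at about 59 s: the coral plate is seated in the tray's orange corner (both pushes stopped at the predicted flush position, yaw within 0.1° of the long wall), and the lifter was set back at its original spot on the table, though I took no closing picture of it and my image check that the other things hadn't moved was inconclusive.

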